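# Shut a row of snap-cap tubes with one stroke of the fingertip

### The job

Shut the four open tubes in the aluminium block with one gentle stroke of the fingertips along the row: come from behind the first cap's hinge, fold each cap over onto its tube in turn down the row, and leave all four pressed fully down. Keep the fingertips close over the caps from the first tube to the last, do not draw any tube up out of the block, and leave the bottle, dust cap and screwdriver where they are. Finish clear of everything.

Things in the scene. Friction and masses are not known exactly. Their poses are not given: they have to be found in the camera images.
- block: The cooling block: a plain aluminium block, 186 mm long (its own y), 86 mm wide (x), its top 58 mm above the bench; it does not move. Origin at the centre of its underside, z up. Two rows of four 28 mm bores along y, 46 mm apart: the row at x = -20.5 mm holds tubes 1 to 4 (at y = -69, -23, 23, 69 mm), the row at x = +20.5 mm is empty. It may be turned any way round.
- mouth1 (a point): Centre of the mouth of tube 1, at rim height (84 mm above the bench), axes as the block's. Amber 25 ml plastic tube, collar 30 mm across, standing 26 mm out of the block. Its cap's hinge lies 16.5 mm from here towards the block's -y, at rim height. Tube 1 is the first in the row on the hinge side, tube 4 the last.
- mouth2 (a point): Centre of the mouth of tube 2, at rim height (84 mm above the bench), axes as the block's. Same tube and hinge as tube 1, 46 mm farther along the block's +y.
- mouth3 (a point): Centre of the mouth of tube 3, at rim height (84 mm above the bench), axes as the block's. Same tube and hinge as tube 1, 92 mm farther along the block's +y.
- mouth4 (a point): Centre of the mouth of tube 4, at rim height (84 mm above the bench), axes as the block's. Same tube and hinge as tube 1, 138 mm farther along the block's +y.
- cap1 (a joint): Flip cap of tube 1, rad: 0 = shut, flat on the rim; 1.57 = upright over its hinge; at most 2.1, leaning back. Round plastic cap 31 mm across with a thumb tab, reaching 37.5 mm from its hinge. The hinge runs across the row (along the block's x) on the -y side of the mouth, so the cap folds shut towards the block's +y, where tubes 2 to 4 follow.
- cap2 (a joint): Flip cap of tube 2, rad: 0 = shut, flat on the rim; 1.57 = upright over its hinge; at most 2.1, leaning back. Same as cap 1. Shut, a cap's flat top is 5.5 mm above the rim (89.5 mm above the bench).
- cap3 (a joint): Flip cap of tube 3, rad: 0 = shut, flat on the rim; 1.57 = upright over its hinge; at most 2.1, leaning back. Same as cap 1. The hinge is stiff (0.02 N m, a few newtons at the fingertip) and stays where it is left; there is no click and no spring.
- cap4 (a joint): Flip cap of tube 4, rad: 0 = shut, flat on the rim; 1.57 = upright over its hinge; at most 2.1, leaning back. Same as cap 1.
- tube1 (a joint): How far tube 1 has been drawn up out of its bore, m: 0 = seated on its pad. The bore grips it lightly (about 1.5 N) and keeps it from turning; under it a rubber pad gives 1 mm for every 3 N of push, 5 mm at most.
- tube2 (a joint): How far tube 2 has been drawn up out of its bore, m: 0 = seated on its pad. The bore grips it lightly (about 1.5 N) and keeps it from turning; under it a rubber pad gives 1 mm for every 3 N of push, 5 mm at most.
- tube3 (a joint): How far tube 3 has been drawn up out of its bore, m: 0 = seated on its pad. The bore grips it lightly (about 1.5 N) and keeps it from turning; under it a rubber pad gives 1 mm for every 3 N of push, 5 mm at most.
- tube4 (a joint): How far tube 4 has been drawn up out of its bore, m: 0 = seated on its pad. The bore grips it lightly (about 1.5 N) and keeps it from turning; under it a rubber pad gives 1 mm for every 3 N of push, 5 mm at most.
- oil: White immersion-oil bottle, 30 mm across and 65 mm tall, loose, standing beside the block (its empty-row side). Origin at the centre of its underside. To be left alone.
- dustcap: Black lens dust cap, a disc 42 mm across and 12 mm high, loose, lying beside the block (its empty-row side). Origin at the centre of its underside. To be left alone.
- driver: Screwdriver, 150 mm long with a red handle, loose, lying about parallel to the block on its tube-row side. Origin at the middle of its underside. To be left alone.

How it is judged (in metres and radians):
On the way, in this order (a step that is already met when the one before it is completed fails the run):
1. cap 1 is folded over its tube (within 0.6 rad of shut), before those farther along the row (value of joint cap1 below 0.6 rad), for 0.02 s.
2. cap 2 is folded over its tube (within 0.6 rad of shut), before those farther along the row (value of joint cap2 below 0.6 rad), for 0.02 s.
3. cap 3 is folded over its tube (within 0.6 rad of shut), before those farther along the row (value of joint cap3 below 0.6 rad), for 0.02 s.
4. cap 4 is folded over its tube (within 0.6 rad of shut) (value of joint cap4 below 0.6 rad), for 0.02 s.
At the end, for the whole second after the job is handed in: All four caps are shut to within 0.1 rad (4 mm at the tab), every tube is seated to within 4 mm, and bottle, dust cap and screwdriver are within 15 mm of where they stood (value of joint each of cap1, cap2, cap3, cap4 below 0.1 rad and value of joint each of tube1, tube2, tube3, tube4 below 0.004 m and distance of each of oil, dustcap, driver from where it was at the start of the episode below 0.015 m); the robot touches nothing.
It fails at once if the fingers press harder than 30 N on the caps, tubes or block (contact force between any of the fingers, the arm and block above 30 N).
It fails at once if a tube is drawn up more than 4 mm out of its bore (value of joint any of tube1, tube2, tube3, tube4 above 0.004 m).
It fails at once if between folding the first cap and the last, the hand leaves the row (TCP over 175 mm above the bench, which is fingertips some 65 mm over the caps, or over 140 mm sideways from the block's centre) (value of joint cap1 below 0.6 rad and value of joint cap4 above 0.6 rad and (height (world z) of the grasp point above 0.175 m or horizontal distance between the grasp point and block above 0.14 m)).
It fails at once if the bottle, dust cap or screwdriver is moved more than 15 mm, or the bottle or dust cap tipped over 0.3 rad (distance of any of oil, dustcap, driver from where it was at the start of the episode above 0.015 m or angle between any of oil, dustcap's own z axis and vertical above 0.3 rad).
It also fails if it takes over 40 s, if anything falls off the work surface, if the arm or the gripper's body presses on something with over 40 N, if the wrist force passes 120 N, or if a joint passes its speed limit or range.

### The arm

A 6-joint arm with a two-finger parallel gripper is mounted at the origin on the work surface. World frame = base frame: x ahead of the robot, y to its left, z up, the work surface at z = 0. Lengths are in mm, angles in rad, forces in N, time in s.
With the tool pointing down it reaches from about 300 to 775 mm from the base axis. Payload 14.6 kg.
Tool frame: the origin (TCP) lies between the finger pads, 19 mm behind the fingertips; this is the grasp point; z points along the fingers, y is the line along which they close (so a half turn about z gives the same grasp; the last joint's range is limited). The gripper opens to 85 mm and grips with 20 to 120 N. Pads are 22 mm wide; open, the fingers measure 114 mm over their backs; the gripper's body (76 mm by 85 mm) begins 54 mm behind the grasp point. The pads swing forward as they close: fully open they stand 13 mm farther back than shut.
Start: joints at [-1.187, 0.3, 1.521, -0, 1.321, -0.067], TCP at [239.619, -495.048, 249.981] pointing down, gripper open.
Joint ranges: [-3.03, 3.03], [-0.79, 2.21], [0.23, 2.52], [-1.04, 4.18], [0, 3.07], [-2.55, 2.55]. Speed limits (rad/s): [2.22, 2.22, 2.57, 3.14, 3.14, 3.14].

### API

Orientations are given as a unit quaternion [w, x, y, z].
In Python, from rig import bot gives the robot as it stands. Calls block until the motion is done:
- bot.move_to(position, orientation): joint-space move of the TCP to a pose.
- bot.servo_line(position, attitude=None, speed=150, until_force=None): straight line of the TCP; attitude=None keeps the orientation; speed is the mean speed in mm/s. With until_force (N) it stops when the force on the tool has changed by that much, and returns True; else False.
- bot.move_joints(angles): joint-space move.
- bot.move_gripper(opening, grip_force=None): finger opening in mm; grip_force is the grip in N (None keeps the last); returns when the fingers have stopped.
- bot.dwell(seconds).
- bot.ik(position, orientation): joint angles nearest the present ones, or None.
- bot.read_state(): the state.
- bot.read_camera(name): name is "scene" or "top"; returns a dict with "image" (420x560x3 uint8, blue, green, red), "depth" (420x560 float32, mm along the optical axis (not along the pixel's ray), 0 where there is no reading), "fovy" (degrees; the focal length in pixels is half the picture's height over the tangent of half this angle, whatever the lens; pixels are square), "cx", "cy" (the principal point, pixels), "k1" (the pictures are not rectified: a ray, as slopes to the right and down, at radius r is drawn at 1 + k1 r^2 times it, then the intrinsics apply), "eye" and "attitude" of the camera in the world. Camera axes: x right, y down, z forward; pixel columns grow to the right and rows downward; lengths in mm; the calibration is good to about 2 mm. A picture is of the moment at which its call begins.
A pose or a line that the arm cannot do raises bot.MotionError and nothing moves.
- bot.finish_job(): hands the job in; it is judged then, once.
The state is a dict: "clock": time; "joint_positions": joint angles; "qvel": joint speeds; "effort": joint torques, N m; "ee_pos": TCP position; "tool_rot": TCP orientation; "ft_force": force on the tool from outside, world axes, zero at the start; "moment": the same for the moment, N m; "grip_width": finger opening in mm; "grip_force": force on a finger pad.
Only numpy, scipy, OpenCV 4.12 (cv2) and the standard library are available. Lean on these libraries where they do the work, as an engineer would, in place of code of your own. Each camera call takes 0.05 s, during which the arm holds its last target. There are 200 camera calls.

## Working session

There is one attempt and no reset: what is moved stays moved. The work goes in short steps, each a Python script; the robot and the scene stay as the last script left them, time stands still between calls to the robot, and variables do not carry over. Pictures are saved under pics/ and viewed, at most 10 in all, crops included, and the job is handed in when it is done.

```bash
mkdir -p pics; ls
cat > h.py <<'E'
import numpy as np, cv2
from scipy.spatial.transform import Rotation as R
from rig import bot
def cam(n):
    c=bot.read_camera(n); h,w=c["image"].shape[:2]
    f=h/2/np.tan(np.radians(c["fovy"])/2); v,u=np.mgrid[:h,:w]
    K=np.array([[f,0,c["cx"]],[0,f,c["cy"]],[0,0,1]])
    x=(u-c["cx"])/f; y=(v-c["cy"])/f; xd,yd=x.copy(),y.copy()
    for _ in range(20):
        s=1+c["k1"]*(x*x+y*y); x,y=xd/s,yd/s
    q=np.array(c["attitude"]); Rm=R.from_quat(np.roll(q,-1)).as_matrix() if q.size==4 else q.reshape(3,3)
    c["ray"]=np.stack([x,y,np.ones_like(x)],-1)@Rm.T
    c["P"]=np.array(c["eye"])+c["ray"]*c["depth"][...,None]
    return c
def plane(c,u,v,z):
    r=c["ray"][int(round(v)),int(round(u))]; e=np.array(c["eye"]); return e+r*(z-e[2])/r[2]
E
python3 - <<'E'
from h import *
for n in("top","scene"):
    c=cam(n); cv2.imwrite(f"pics/{n}0.png",c["image"]); np.savez(f"{n}0.npz",P=c["P"],img=c["image"],d=c["depth"])
    print(n,c["eye"],c["fovy"],c["k1"],(c["depth"]==0).mean())
print(bot.read_state())
E
```

```text
pics
top [521.97702013  77.57646704 745.42879646] 56.94388753006917 -0.07126446565428565 0.003983843537414966
scene [1145.93866611  106.54864627  458.50847458] 55.0798428383729 -0.017765336319906445 0.00421343537414966
{'clock': 0.1, 'joint_positions': array([-1.18661447e+00,  3.00433433e-01,  1.52150192e+00,  2.85301228e-05,
        1.32068922e+00, -6.66325955e-02]), 'qvel': array([-7.64262289e-06, -1.82118716e-04, -1.95252433e-03,  1.53827183e-04,
       -2.85896302e-04,  2.13693668e-05]), 'effort': array([ 6.46977987e-04, -5.44377100e+01, -3.62370980e+01, -8.90990032e-05,
        3.05627720e-03,  5.59987018e-05]), 'ee_pos': array([ 239.55353203, -494.8899272 ,  249.47544899]), 'tool_rot': array([-5.11655941e-04,  9.74703832e-01,  2.23499827e-01, -6.79321594e-05]), 'ft_force': array([-0.28341915,  0.03894521,  0.03421898]), 'moment': array([0.01097882, 0.05383471, 0.02804479]), 'grip_force': 0.0, 'grip_width': 85.38047646637472}
```

```bash
sleep 8; python3 -c "
import cv2;
for n in('top','scene'):
    cv2.imwrite(f'pics/{n}0b.png',cv2.resize(cv2.imread(f'pics/{n}0.png'),(800,600)))"
```

```text
(no output)
```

View pics/top0b.png

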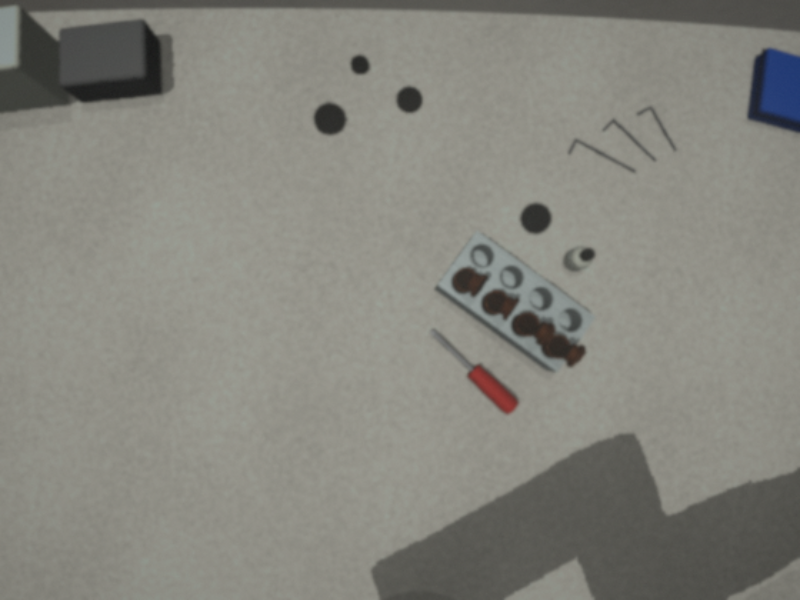

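View pics/scene0b.png

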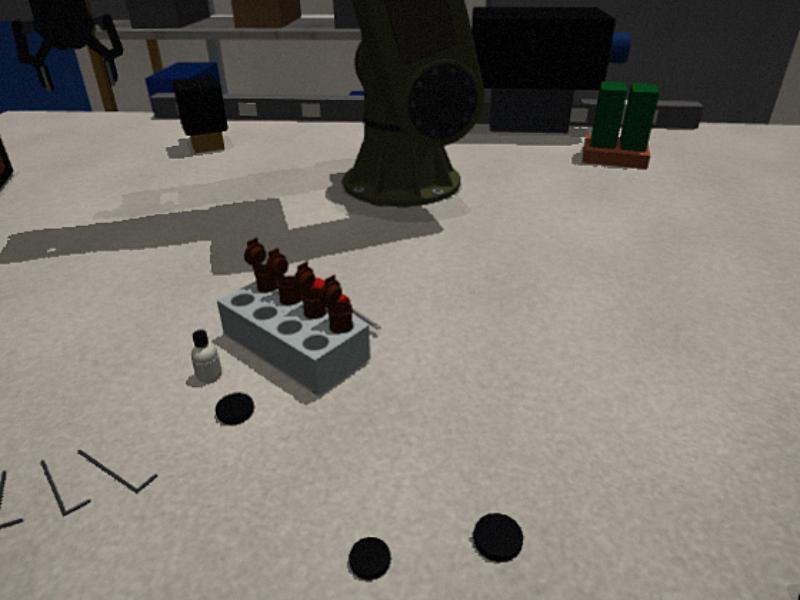

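Top view (800x600): the block's corners are near (480,234), (590,312), (552,370) and (437,288). The tube row is on the lower-left side, with the caps leaning to the lower right, so tube 1 is at about (555,347) and tube 4 at about (465,280). The driver is at (475,370), the dust cap at (536,218) and the bottle at (578,258). The scene view shows all four caps upright or leaning back.

Run:
```python
import numpy as np,cv2
rects={}
for n in("top","scene"):
    d=np.load(n+"0.npz"); P=d["P"]; near=(abs(P[...,0]-560)<200)&(abs(P[...,1]+20)<220)
    m=near&(abs(P[...,2]-58)<6)
    k=cv2.morphologyEx(m.astype(np.uint8),cv2.MORPH_OPEN,np.ones((3,3)))
    nn,l,s,_=cv2.connectedComponentsWithStats(k); i=1+np.argmax(s[1:,4]); m=l==i
    q=P[m]; r=cv2.minAreaRect(q[:,:2].astype(np.float32)); print(n,m.sum(),r,np.median(q[:,2]),cv2.boxPoints(r).round(1).tolist())
    hsv=cv2.cvtColor(d["img"],cv2.COLOR_BGR2HSV)
    b=near&(P[...,2]>75)&(P[...,2]<140); print(" high pts",b.sum(),P[b].min(0),P[b].max(0))
    r0=np.array(r[0]); bx=cv2.boxPoints(r); e=[bx[1]-bx[0],bx[2]-bx[1]]; ey=max(e,key=np.linalg.norm); ey=ey/np.linalg.norm(ey)
    if ey[1]<0: ey=-ey
    ex=np.array([ey[1],-ey[0]]); print(" ex",ex,"ey",ey)
    loc=np.c_[(P[b][:,:2]-r0)@ex,(P[b][:,:2]-r0)@ey,P[b][:,2]]
    for lo in range(-125,110,6):
        w=loc[(loc[:,1]>=lo)&(loc[:,1]<lo+6)]
        if len(w)>2: print("  y",lo,len(w),"x",np.median(w[:,0]).round(1),"z",w[:,2].min().round(),w[:,2].max().round())
    red=near&((hsv[...,0]<6)|(hsv[...,0]>174))&(hsv[...,1]>150)&(P[...,2]<50)
    p=P[red]; l2=(p[:,:2]-r0); print(" red",red.sum(),(l2@ex).min(),(l2@ex).max(),(l2@ey).min(),(l2@ey).max())
```

```text
top 2747 ((575.893798828125, -86.30740356445312), (186.68649291992188, 87.65924072265625), 54.38174819946289) 58.33024163021321 [[485.8999938964844, -136.6999969482422], [557.2000122070312, -187.6999969482422], [665.9000244140625, -36.0], [594.5999755859375, 15.100000381469727]]
 high pts 946 [ 494.7635674  -153.59999386   75.07349982] [613.43833242  -3.09182067 124.068356  ]
 ex [ 0.81291515 -0.58238214] ey [0.58238214 0.81291515]
  y -95 7 x -28.8 z 105.0 121.0
  y -89 94 x -23.0 z 94.0 124.0
  y -83 74 x -22.0 z 75.0 113.0
  y -77 45 x -20.3 z 76.0 114.0
  y -71 13 x -8.8 z 77.0 86.0
  y -65 15 x -11.2 z 78.0 86.0
  y -59 13 x -22.7 z 77.0 86.0
  y -47 80 x -23.2 z 95.0 124.0
  y -41 52 x -22.1 z 75.0 114.0
  y -35 75 x -20.3 z 75.0 112.0
  y -29 16 x -8.6 z 77.0 86.0
  y -23 13 x -9.1 z 77.0 85.0
  y -17 15 x -25.7 z 77.0 86.0
  y -11 12 x -20.8 z 82.0 86.0
  y 1 18 x -21.2 z 87.0 111.0
  y 7 69 x -23.7 z 83.0 124.0
  y 13 62 x -22.7 z 79.0 112.0
  y 19 17 x -9.1 z 76.0 108.0
  y 25 14 x -9.6 z 76.0 85.0
  y 31 23 x -21.9 z 78.0 87.0
  y 43 6 x -20.4 z 88.0 94.0
  y 49 45 x -23.5
[... 878 characters left out ...]
2.0
  y -47 82 x -15.3 z 80.0 121.0
  y -41 84 x -14.8 z 77.0 114.0
  y -35 126 x -20.9 z 76.0 111.0
  y -29 7 x -7.1 z 78.0 83.0
  y -23 8 x -6.2 z 76.0 83.0
  y -17 20 x -10.7 z 75.0 83.0
  y -11 11 x -15.5 z 76.0 82.0
  y 1 12 x -11.0 z 78.0 111.0
  y 7 145 x -16.0 z 75.0 121.0
  y 13 117 x -19.5 z 75.0 110.0
  y 19 29 x -18.8 z 75.0 109.0
  y 25 13 x -7.5 z 75.0 83.0
  y 31 18 x -11.9 z 75.0 82.0
  y 37 6 x -16.3 z 77.0 82.0
  y 49 35 x -9.9 z 77.0 112.0
  y 55 148 x -17.1 z 76.0 121.0
  y 61 117 x -19.0 z 75.0 109.0
  y 67 26 x -27.9 z 76.0 106.0
  y 73 20 x -9.0 z 75.0 82.0
  y 79 35 x -16.3 z 75.0 84.0
 red 81 -115.61384266165673 138.35753525058442 -77.83829199576725 54.92283209392558
```

```bash
cat >> h.py <<'E'
C=np.array([576.8,-85.3]); a=np.radians(54.65); EY=np.array([np.cos(a),np.sin(a)]); EX=np.array([EY[1],-EY[0]])
def tcp(y,g): # block y of fingertip centre, tip height over a shut cap's top
    return np.r_[C-20.5*EX+y*EY, 89.5+g+19]
def quat(s):
    Y=s*np.r_[EX,0]; Z=np.array([0,0,-1.]); return np.roll(R.from_matrix(np.c_[np.cross(Y,Z),Y,Z]).as_quat(),1)
def cap(i):
    h=-85.5+46*(i-1)
    bot.servo_line(tcp(h+8,14),speed=60)
    bot.servo_line(tcp(h+18,3),speed=50)
    hit=bot.servo_line(tcp(h+18,-4),speed=15,until_force=6)
    s=bot.read_state(); print(i,hit,s["ee_pos"].round(1),"g",(s["ee_pos"][2]-108.5).round(2),s["ft_force"].round(1),s["clock"])
    bot.servo_line(tcp(h+18,14),speed=60)
E
python3 - <<'E'
from h import *
bot.move_gripper(0,20)
js=bot.read_state()["joint_positions"]
q=min((quat(s) for s in(1,-1) if bot.ik(tcp(-130,100),quat(s)) is not None),key=lambda q:abs(bot.ik(tcp(-130,100),q)-js).max())
np.save("q.npy",q)
bot.move_to(tcp(-130,80),q); print(bot.read_state()["joint_positions"].round(2))
bot.servo_line(tcp(-130,14))
cv2.imwrite("pics/scene1.png",cv2.resize(bot.read_camera("scene")["image"][130:310,120:360],(800,600))); print(bot.read_state()["clock"],bot.read_state()["ee_pos"],tcp(-130,14))
E
```

```text
[-0.43  0.29  1.69 -0.    1.17  0.19]
3.0083 [ 485.3083434  -179.95851454  123.58212705] [ 484.865473   -179.47161327  122.5       ]
```

View pics/scene1.png

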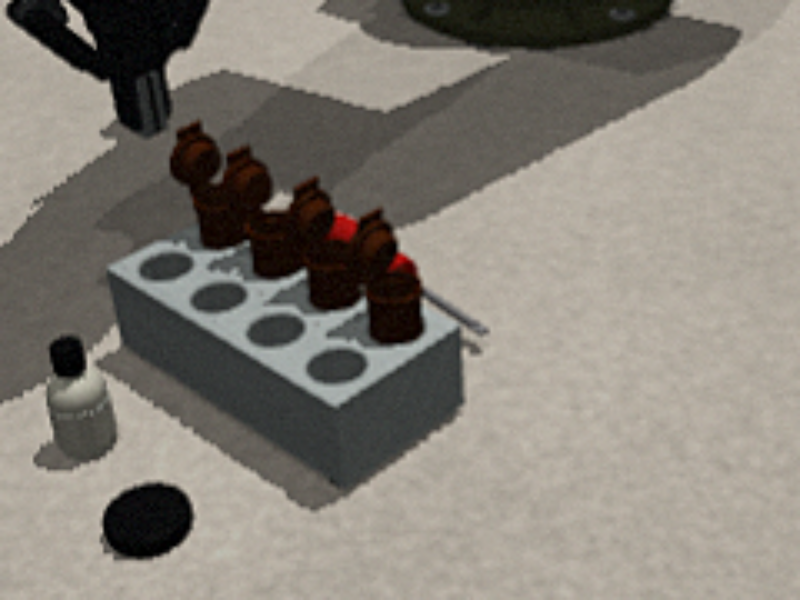

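The crop shows the closed fingertips at (145,130), behind and level with cap 1 at (195,155). All four caps are upright and in line with the row. I'll fold cap 1 next.

Run:
```python
from h import *
cap(1)
cv2.imwrite("pics/scene2.png",cv2.resize(bot.read_camera("scene")["image"][130:310,120:360],(800,600)))
```

```text
1 True [ 521.4 -128.6  105.5] g -3.0 [-0.7  0.8  7.4] 4.9333
```

View pics/scene2.png

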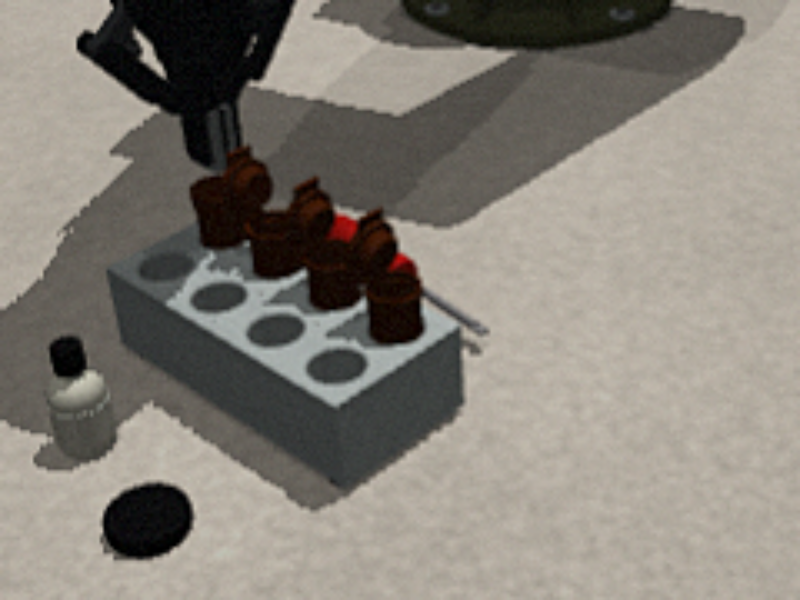

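Cap 1 lies flat on its tube at (215,190), and the fingers are above it and behind cap 2 at (245,175). I'll carry on down the row.

Run:
```python
from h import *
for i in(2,3,4): cap(i)
bot.servo_line(tcp(75,100)); 
js=bot.read_state()["joint_positions"].copy(); js[0]+=-0.75; bot.move_joints(js)
cv2.imwrite("pics/scene3.png",cv2.resize(bot.read_camera("scene")["image"][130:310,120:360],(800,600)))
c=cam("top"); P=c["P"]; D=P[...,:2]-C; X,Y,Z=D@EX,D@EY,P[...,2]
for y in(-69,-23,23,69):
    m=(abs(X+20.5)<8); print([float(np.median(Z[m&(abs(Y-y-d)<3)]).round(1)) for d in(-12,0,10,16)], Z[m&(abs(Y-y)<22)].max().round(1))
print(bot.read_state()["clock"],bot.read_state()["ft_force"])
```

```text
2 True [548.1 -91.  105.5] g -2.99 [-0.7  1.   8.2] 7.075
3 True [574.7 -53.5 105.6] g -2.94 [-1.   0.9  8. ] 9.1667
4 True [601.3 -15.9 105.6] g -2.93 [-0.   0.7  7.4] 11.2583
[89.8, 90.1, 88.8, 87.8] 92.9
[89.8, 89.8, 89.4, 87.9] 92.3
[89.7, 89.2, 89.7, 89.1] 92.5
[89.9, 90.1, 89.8, 89.6] 93.5
14.15 [-0.36250762  0.68812043  0.00701959]
```

View pics/scene3.png

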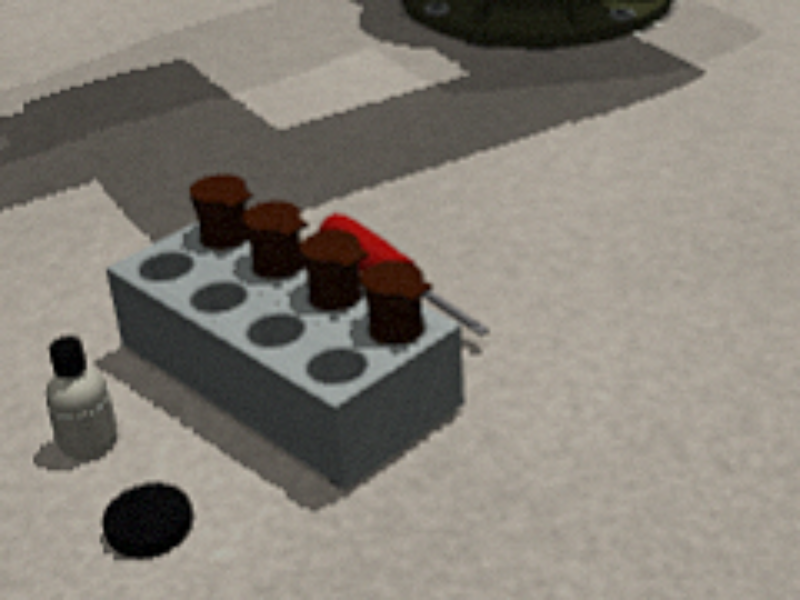

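All four caps lie flat at about 89.5 mm, at (220,185), (273,215), (333,245) and (395,277). The bottle, dust cap and driver haven't moved, and the arm is clear.

```bash
python3 -c "
from rig import bot
print(bot.finish_job())"
```

```text
the job is handed in; nothing more can be done
None
```

All four caps are folded shut in order and lie flat at about 89.5 mm by the camera depth; presses peaked near 8 N, the bottle, dust cap and screwdriver look unmoved, the arm is clear, and the job was handed in at about 14 s with no verdict returned.

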